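# Click a tote seal shut in the hand press

## Task

Stand the blue tote seal upright in the hand press, midway between its open jaws with the orange button facing either jaw, then squeeze the press's two black handles together until the button gives way and clicks home into the seal. Let go so that the handles spring open, and leave the seal standing in the press; leave the pink seal where it is.

Things in the scene. Friction and masses are not known exactly. Their poses are not given: they have to be found in the camera images.
- blue_seal (a point): Loose blue seal, 70 g, 62 mm tall, upright. Foot block 24 mm (x) by 20 (y) by 22 high; on it a flag 10 (x) by 12 (y) mm, 22 to 62 mm above the underside: grip across its 10 mm. Orange button, 15 mm wide, centred 11 mm up, sticks out 8 mm toward +y. Point: on the flag's axis, 31 mm above the underside; block from y = -14 to +6 mm, button face at y = +14.
- plunger (a joint): Travel of the blue seal's button, m: 0 = out (start), 0.006 = clicked home, where it stays. It gives only above 20 N; past 4 mm it snaps in by itself. Through the press: a peak of some 13 N on each handle, when the handles' outer faces are about 38 mm apart at the squeezing place; home at about 28 mm; springs that reopen the handles take 2 N of it.
- press: Squeezer lying flat, fixed. Origin: on the table under the middle of its nest, a black floor 62 by 60 mm, 15 mm high, where the seal stands, y along y (either way). Jaws 46 mm long, at y = +-22 mm open, tops 36 mm high; hinges at x = +65. Black handles x = -30 to -86 mm, 15 to 38 mm high, free below: squeeze along y from above at x = -55, outer faces 67 mm apart open, 23 shut.
- pink_seal (a point): A pink seal of the same shape and size, a bystander to be left alone; the point lies on it as on the blue one.
Mind the look-alikes: they are no part of the job. There is more than one size of the press; the job needs the middle-sized. Several things look just like the part that bears blue_seal: the one meant starts nearest to the robot's base.

How it is judged:
On the way, in this order (a step that is already met when the one before it is completed fails the run):
1. the blue seal stands upright in the nest between the jaws, button still out and facing a jaw (x of blue_seal in the frame of press between -0.014 and 0.014 m and y of blue_seal in the frame of press between -0.012 and 0.012 m and z of blue_seal in the frame of press below 0.05 m and angle between blue_seal's own z axis and vertical below 0.17 rad and angle between the y axis of blue_seal and the y axis of press, either way round below 0.3 rad and value of joint plunger below 0.002 m), for 0.2 s.
2. the button is pressed home with the fingers squeezing the press (value of joint plunger above 0.005 m and contact force between press and the fingers above 1 N), for 0.1 s.
At the end, for the whole second after the job is handed in: The blue seal's button is in by more than 5 mm and the seal stands upright (within 10 degrees) on the nest's floor, within 18 mm of the nest's middle in x and y (value of joint plunger above 0.005 m and x of blue_seal in the frame of press between -0.018 and 0.018 m and y of blue_seal in the frame of press between -0.018 and 0.018 m and z of blue_seal in the frame of press below 0.05 m and angle between blue_seal's own z axis and vertical below 0.17 rad); the robot touches nothing.
It fails at once if the pink seal is moved by more than 20 mm (distance of pink_seal from where it was at the start of the episode above 0.02 m).
It also fails if it takes over 58 s, if anything falls off the work surface, if the arm or the gripper's body presses on something with over 40 N, if the wrist force passes 120 N, or if a joint passes its speed limit or range.

## Robot

A 6-joint arm with a two-finger parallel gripper is mounted at the origin on the work surface. World frame = base frame: x ahead of the robot, y to its left, z up, the work surface at z = 0. Lengths are in m, angles in rad, forces in N, time in s.
With the tool pointing down it reaches from about 0.35 to 0.975 m from the base axis. Payload 4.9 kg.
Tool frame: the origin (TCP) lies at the very end of the fingers, on their centre line; the grasp point (between the pads) lies 19 mm behind it (manip.hold_point_z is the distance from the TCP to the grasp point, in m); z points along the fingers, y is the direction in which the jaws open and shut (so a half turn about z gives the same grasp; the last joint's range is limited). The gripper opens to 85 mm and grips with 20 to 120 N. Pads are 22 mm wide; open, the fingers measure 114 mm over their backs; the gripper's body (76 mm by 85 mm) begins 54 mm behind the grasp point. The pads swing forward as they close: fully open they stand 13 mm farther back than shut.
Start: joints at [-1.377, 0.053, 1.613, -0, 1.476, -0.119], TCP at [0.192, -0.595, 0.231] pointing down, gripper open.
Joint ranges: [-3.01, 3.01], [-1.01, 2.22], [0.06, 2.58], [-1.02, 4.17], [0.09, 2.62], [-3.14, 3.14]. Speed limits (rad/s): [2.57, 2.57, 3.14, 3.14, 3.14, 3.14].

## Interface

Orientations are given as a unit quaternion [w, x, y, z].
In Python, from plant import monitor, grab_frame, camera_params, ticket, manip gives the robot as it stands.
- The arm moves only by the tool play_rows, never from a script. Its argument "commands" is a list of rows, each an object of numbers: "dx", "dy", "dz": the shift along the tool's x, y, z in cm; "rx", "ry", "rz": the turn, a rotation vector about the tool's x, y, z in rad; "claw": the closure, from 0 (fully open) to 1 (shut). In form: [{"dx": .., "dy": .., "dz": .., "rx": .., "ry": .., "rz": .., "claw": ..}, ...]. A call has 1 to 5 rows; each row is the pose to reach, as a shift and turn from the pose measured when the call began, along the tool's axes at that moment; what a row does not reach only later rows make up. A row lasts 1/10 s, in which the tool goes at most 50 mm and 8.59 degrees, less where a joint would pass 70% of its speed; a pose out of reach is approached as far as the arm can. A call with a gripper value outside its range is refused whole. The fingers move at their own pace and stop on an object; the grip force is fixed at half the most. Time passes only in rows, so rows that repeat a pose let the fingers close. It gives the time, the measured TCP pose, the force and the opening at its end, in the units of the state.
- monitor.state(): the state, without advancing time (a new reading comes with each control period).
- grab_frame(name): name is "side" or "top" or "wrist"; returns the picture (420x560x3 uint8, blue, green, red); there is no depth.
- camera_params(name): a dict with "fx", "fy", "cx", "cy" (pixels), "rvec" (rotation vector, rad) and "tvec" (3), from world to camera coordinates, as OpenCV has them; the wrist camera has in their place "tool_from_camera" (4x4, takes a point from camera to tool coordinates, whose origin is the TCP and whose axes are the flange's). Camera axes: x right, y down, z forward; pixel columns grow to the right and rows downward; lengths in m; the calibration is good to about 2 mm. A picture is of the moment at which its call begins: read the wrist's pose just before it. camera_params takes no time and is no camera call.
- ticket.job_done(): hands the job in, once; it reports no verdict.
The state is a dict: "time": time; "joint_pos": joint angles; "joint_vel": joint speeds; "joint_efforts": joint torques, N m; "tool_pos": TCP position; "tool_rot": TCP orientation; "contact_force": force on the tool from outside, world axes, zero at the start; "ft_torque": the same for the moment, N m; "gripper_width": opening from 0.0 (shut) to 1.0 (fully open).
Only numpy, scipy, OpenCV 4.12 (cv2) and the standard library are available. Lean on these libraries where they do the work, as an engineer would, in place of code of your own. Each camera call takes 0.05 s, during which the arm holds its last target.

## Working session

There is one attempt and no reset: what is moved stays moved. The work goes in short steps, Python scripts to look and compute and a tool call to move; the robot and the scene stay as the last step left them, time stands still between calls to the robot, and variables do not carry over. Pictures are saved under pics/ and viewed, and the job is handed in when it is done.

Besides the shell and the picture viewer there is one more tool, called after "Request:" in YAML: its name, and indented under it one key for each argument. play_rows: Moves the arm, as the interface text tells. Its arguments: {"type":"object","properties":{"commands":{"type":"array"}},"required":["commands"]}

```bash
mkdir -p pics
cat > h.py <<'E'
import numpy as np,cv2
from plant import monitor, grab_frame, camera_params, ticket, manip
from scipy.spatial.transform import Rotation as R
def st(): return monitor.state()
def Rt(s): 
    w,x,y,z=s["tool_rot"]; return R.from_quat([x,y,z,w]).as_matrix()
def cam(name,s=None):
    p=camera_params(name); K=np.array([[p["fx"],0,p["cx"]],[0,p["fy"],p["cy"]],[0,0,1.]])
    if name=="wrist":
        T=np.eye(4);T[:3,:3]=Rt(s);T[:3,3]=s["tool_pos"];T=T@np.array(p["tool_from_camera"])
        return K,T[:3,:3],T[:3,3]
    Rc=cv2.Rodrigues(np.array(p["rvec"],float))[0]; return K,Rc.T,-Rc.T@np.array(p["tvec"],float)
def ray(c,u,v): 
    K,Rw,o=c; d=Rw@np.linalg.solve(K,[u,v,1.]); return o,d/np.linalg.norm(d)
def on(c,u,v,z):
    o,d=ray(c,u,v); return o+d*(z-o[2])/d[2]
def proj(c,P):
    K,Rw,o=c; q=K@(Rw.T@(np.array(P)-o)); return q[:2]/q[2]
E
python3 - <<'E'
from h import *
s=st();print(s)
for n in("top","side","wrist"):
    f=grab_frame(n);cv2.imwrite(f"pics/{n}0.png",f)
    c=cam(n,s);print(n,c[2],c[0][0,0])
E
```

```text
{'time': 0.0, 'joint_pos': array([-1.37701942e+00,  5.33484129e-02,  1.61431671e+00,  1.91830391e-05,
        1.47597691e+00, -1.18978356e-01]), 'joint_vel': array([-0.00023633, -0.0003937 , -0.00059727, -0.00216392,  0.00140719,
       -0.00172526]), 'joint_efforts': array([ 2.22028866e-03, -3.93675828e+01, -3.70179212e+01,  9.23398829e-05,
        7.01969329e-03,  5.51327048e-06]), 'tool_pos': array([ 0.19219791, -0.59405657,  0.23005468]), 'tool_rot': array([-1.02433302e-03,  9.87797539e-01,  1.55740079e-01, -2.87730036e-05]), 'contact_force': array([-0.28031714,  0.73567451,  1.17801524]), 'ft_torque': array([-0.01116832, -0.05489898,  0.00297497]), 'gripper_width': 1.0015833517073924}
top [0.41338221 0.01994817 0.91782911] 504.8369996117044
side [0.08979442 0.61170874 0.49027794] 424.05766622730886
wrist [ 0.26012425 -0.57313292  0.37242547] 292.5359159809034
```

View pics/top0.png

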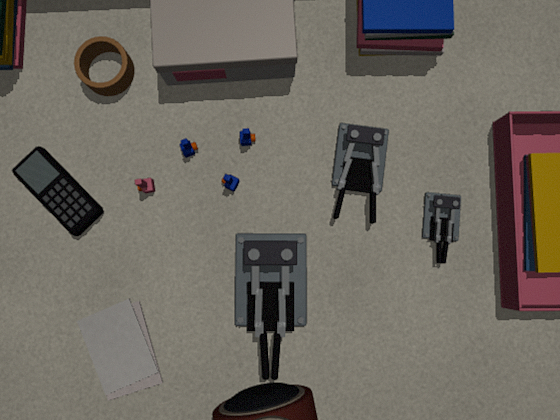

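View pics/side0.png

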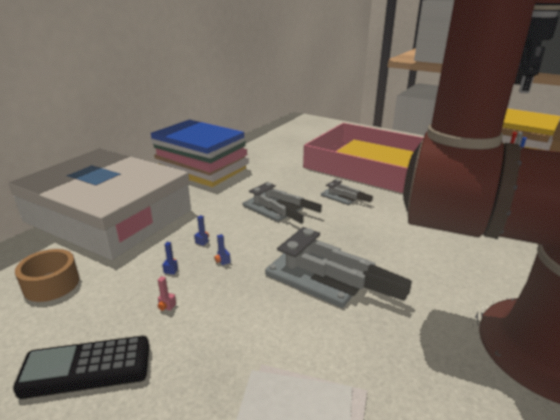

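View pics/wrist0.png

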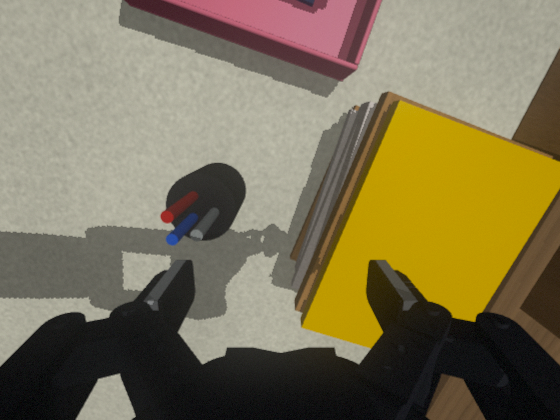

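The top view shows three blue seals at about (188,148), (247,137) and (230,182), with the pink one at (145,185). The middle press is at about (360,170), its handles toward the robot and about 37 px (≈67 mm) apart. I'll measure these next.

Run:
```python
from h import *
f=cv2.imread("pics/top0.png");c=cam("top")
a=cv2.resize(f[110:235,120:270],None,fx=5,fy=5,interpolation=cv2.INTER_CUBIC)[:600]
b=cv2.resize(f[110:235,310:410],None,fx=5,fy=5,interpolation=cv2.INTER_CUBIC)[:600]
cv2.imwrite("pics/a.png",a);cv2.imwrite("pics/b.png",b)
hsv=cv2.cvtColor(f,cv2.COLOR_BGR2HSV)
m=cv2.inRange(hsv,(105,120,30),(130,255,255));m[:100]=0;m[:,300:]=0
n,l,s,ce=cv2.connectedComponentsWithStats(m)
for i in range(1,n):
    if s[i,4]>20: p=on(c,*ce[i],0.03);print(ce[i],s[i],p,np.hypot(p[0],p[1]))
m=cv2.inRange(hsv,(5,150,80),(18,255,255));m[:100]=0;m[:,300:]=0
n,l,s,ce=cv2.connectedComponentsWithStats(m)
for i in range(1,n):
    if s[i,4]>3: print('or',ce[i],s[i,4],on(c,*ce[i],0.011))
```

```text
[244.79470199 137.18543046] [240 129  11  17 151] [0.63841311 0.08106703 0.03      ] 0.6435395529026899
[186.27439024 147.62195122] [180 139  15  18 164] [0.62020369 0.18580041 0.03      ] 0.6474367959522654
[230.4695122 181.6097561] [224 174  15  17 164] [0.55809812 0.1066402  0.03      ] 0.5681950710146274
or [252.46428571 136.78571429] 28 [0.64386399 0.0683283  0.011     ]
or [193.67741935 145.12903226] 31 [0.62916089 0.17585873 0.011     ]
or [222.88888889 180.55555556] 9 [0.56323968 0.1222654  0.011     ]
or [138.42857143 187.71428571] 7 [0.55132452 0.27540963 0.011     ]
```

View pics/a.png

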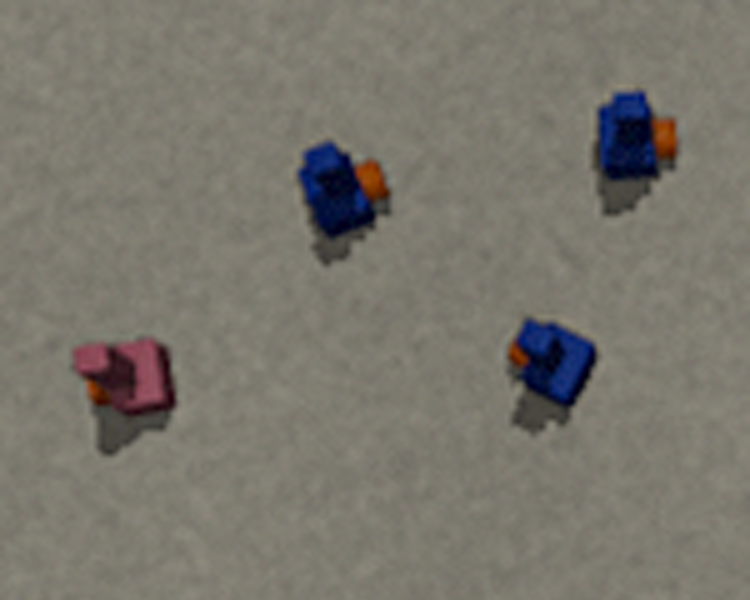

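View pics/b.png

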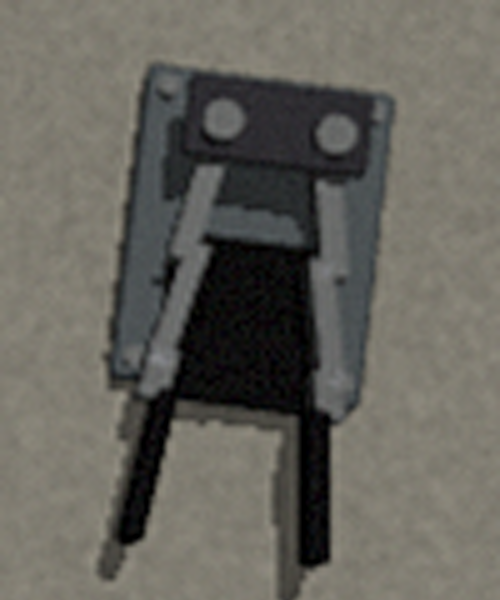

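Request:
play_rows:
  commands:
    - {"dx":51.2,"dy":-50.1,"rz":-0.82,"claw":0}
    - {"dx":51.2,"dy":-50.1,"rz":-0.82,"claw":0}
    - {"dx":51.2,"dy":-50.1,"rz":-0.82,"claw":0}
    - {"dx":51.2,"dy":-50.1,"rz":-0.82,"claw":0}
    - {"dx":51.2,"dy":-50.1,"rz":-0.82,"claw":0}

```text
invalid input
```

Request:
play_rows:
  commands:
    - {"dx":5,"dy":-5,"dz":0,"rx":0,"ry":0,"rz":-0.1,"claw":0}
    - {"dx":8,"dy":-8,"dz":0,"rx":0,"ry":0,"rz":-0.2,"claw":0}
    - {"dx":12,"dy":-12,"dz":0,"rx":0,"ry":0,"rz":-0.3,"claw":0}
    - {"dx":15,"dy":-15,"dz":0,"rx":0,"ry":0,"rz":-0.4,"claw":0}
    - {"dx":18,"dy":-18,"dz":0,"rx":0,"ry":0,"rz":-0.5,"claw":0}

```text
time: 0.65
tool_pos: [0.3062, -0.37, 0.2302]
tool_rot: [-0.001, 0.918, 0.397, 0.0]
contact_force: [1.0, -0.4, 0.7]
gripper_width: 0.998
```

Request:
play_rows:
  commands:
    - {"dx":44.9,"dy":-12.1,"dz":0,"rx":0,"ry":0,"rz":-0.32,"claw":0}
    - {"dx":44.9,"dy":-12.1,"dz":0,"rx":0,"ry":0,"rz":-0.32,"claw":0}
    - {"dx":44.9,"dy":-12.1,"dz":0,"rx":0,"ry":0,"rz":-0.32,"claw":0}
    - {"dx":44.9,"dy":-12.1,"dz":0,"rx":0,"ry":0,"rz":-0.32,"claw":0}
    - {"dx":44.9,"dy":-12.1,"dz":0,"rx":0,"ry":0,"rz":-0.32,"claw":0}

```text
time: 1.15
tool_pos: [0.4239, -0.1493, 0.2308]
tool_rot: [-0.001, 0.843, 0.538, 0.001]
contact_force: [0.6, -0.9, -0.0]
gripper_width: 1.0
```

Request:
play_rows:
  commands:
    - {"dx":21.5,"dy":1.2,"dz":0,"rx":0,"ry":0,"rz":0,"claw":0}
    - {"dx":21.5,"dy":1.2,"dz":0,"rx":0,"ry":0,"rz":0,"claw":0}
    - {"dx":21.5,"dy":1.2,"dz":0,"rx":0,"ry":0,"rz":0,"claw":0}
    - {"dx":21.5,"dy":1.2,"dz":0,"rx":0,"ry":0,"rz":0,"claw":0}
    - {"dx":21.5,"dy":1.2,"dz":0,"rx":0,"ry":0,"rz":0,"claw":0}

```text
time: 1.65
tool_pos: [0.5262, 0.0443, 0.2307]
tool_rot: [-0.001, 0.842, 0.54, 0.001]
contact_force: [0.2, -1.2, 0.4]
gripper_width: 0.996
```

Run:
```python
from h import *
import pickle
s=st();f=grab_frame("wrist");cv2.imwrite("pics/w1.png",f);pickle.dump(s,open("s1.pkl","wb"))
print(s["tool_pos"],s["tool_rot"],s["joint_pos"])
```

```text
[0.52619553 0.04431099 0.23072571] [-1.19561433e-03  8.41833951e-01  5.39734790e-01  7.24882268e-04] [-0.05845941 -0.18105994  1.83697567  0.0027967   1.48591063  0.37185414]
```

View pics/w1.png

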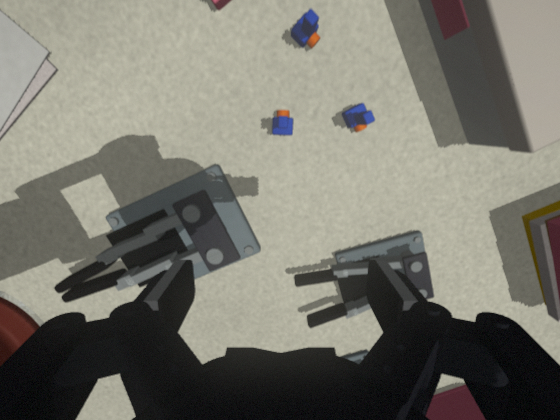

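The wrist view shows the target seal at (283,122), aligned with the image axes so the yaw guess holds. The middle press is at (365,275), partly behind a finger.

Run:
```python
from h import *
import pickle
s=pickle.load(open("s1.pkl","rb"));f=cv2.imread("pics/w1.png");c=cam("wrist",s);print(c[2],c[1][:,2])
a=cv2.resize(f[90:160,240:330],None,fx=8,fy=8,interpolation=cv2.INTER_CUBIC);cv2.imwrite("pics/w1a.png",a)
t=cam("top");sd=cam("side")
print("proj of cand",proj(c,[.558,.1066,.03]),proj(sd,[.558,.1066,.03]))
print(on(c,283,125,.02),on(c,283,113,.011))
```

```text
[0.55602052 0.10794968 0.37325735] [-0.11689863 -0.25284969 -0.96041748]
proj of cand [282.50815163 126.68373232] [223.2828004  247.69770136]
[0.55935335 0.10802774 0.02      ] [0.56504747 0.12033755 0.011     ]
```

View pics/w1a.png

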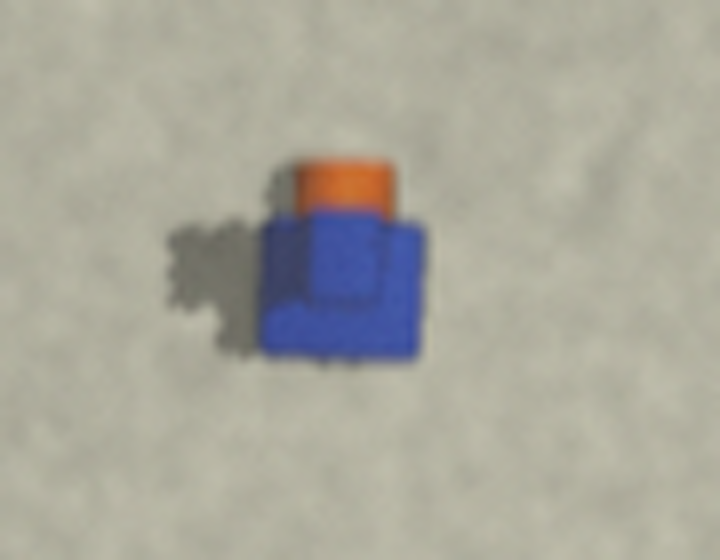

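Run:
```python
from h import *
import pickle
s=pickle.load(open("s1.pkl","rb"));c=cam("wrist",s);Rm=Rt(s);tp=s["tool_pos"]
P=lambda x,y,z:on(c,240+(x+.5)/8-.5,90+(y+.5)/8-.5,z)
fl=[P(312,208,.062),P(383,208,.062),P(383,303,.062),P(312,303,.062)]
bl=[P(262,223,.022),P(427,223,.022),P(418,358,.022),P(262,355,.022)]
for q in(fl,bl):
    q=np.array(q);print(q.mean(0),[np.linalg.norm(q[i]-q[i-1])*1e3 for i in range(4)]);print("tool shift cm",(q.mean(0)-tp)@Rm*100)
# side view check of flag top
f=cv2.imread("pics/side0.png");print(proj(cam("side"),np.mean(fl,0)))
# press: dark handles in top view
t=cam("top")
Q=lambda x,y,z:on(t,310+(x+.5)/5-.5,110+(y+.5)/5-.5,z)
H=dict(Lout=Q(118,540,.038),Lin=Q(143,543,.038),Rin=Q(300,563,.038),Rout=Q(328,563,.038),h1=Q(224,118,.045),h2=Q(337,133,.045))
for k,v in H.items():print(k,v)
for n,a in dict(TL=Q(150,65,.01),TR=Q(395,98,.01),BL=Q(110,378,.01),BR=Q(350,415,.01)).items():print(n,a)
```

```text
[0.56036067 0.11109834 0.062     ] [np.float64(11.552988119666484), np.float64(8.98077193139117), np.float64(11.5529857882615), np.float64(9.078404086198598)]
tool shift cm [ 7.45276992  0.33796921 16.89093624]
[0.55825791 0.10749348 0.022     ] [np.float64(18.255736253900526), np.float64(23.593044819784904), np.float64(18.706778814095124), np.float64(22.653758001029153)]
tool shift cm [ 7.02737734  0.30226162 20.88992761]
[219.67589011 234.3670126 ]
Lout [ 0.49170683 -0.07397946  0.038     ]
Lin [ 0.49058366 -0.08270832  0.038     ]
Rin [ 0.48312915 -0.13747046  0.038     ]
Rout [ 0.48305159 -0.14726062  0.038     ]
h1 [ 0.64024768 -0.11330909  0.045     ]
h2 [ 0.63453697 -0.15303255  0.045     ]
TL [ 0.66943974 -0.0918804   0.01      ]
TR [ 0.6563399  -0.18161038  0.01      ]
BL [ 0.55330984 -0.07512241  0.01      ]
BR [ 0.5390609  -0.16195504  0.01      ]
```

Request:
play_rows:
  commands:
    - {"dx":4,"dy":0.2,"dz":2,"rx":0,"ry":0,"rz":0.03,"claw":0.5}
    - {"dx":7.4,"dy":0.3,"dz":5,"rx":0,"ry":0,"rz":0.03,"claw":0.5}
    - {"dx":7.4,"dy":0.3,"dz":9,"rx":0,"ry":0,"rz":0.03,"claw":0.5}
    - {"dx":7.4,"dy":0.3,"dz":12,"rx":0,"ry":0,"rz":0.03,"claw":0.5}
    - {"dx":7.4,"dy":0.3,"dz":12,"rx":0,"ry":0,"rz":0.03,"claw":0.5}

```text
time: 2.2
tool_pos: [0.5557, 0.1107, 0.1049]
tool_rot: [-0.004, 0.85, 0.527, -0.004]
contact_force: [-0.2, 0.8, -0.4]
gripper_width: 0.501
```

Run:
```python
from h import *
s=st();f=grab_frame("wrist");cv2.imwrite("pics/w2.png",f)
c=cam("wrist",s);print(s["tool_pos"],s["gripper_width"],proj(c,[.5604,.1111,.062]),(np.array([.5604,.1111,.028])-s["tool_pos"])@Rt(s)*100)
```

```text
[0.55574915 0.11070172 0.10489249] 0.5008688444970499 [286.09420671 230.98030457] [0.2625186  0.4855088  7.68360668]
```

View pics/w2.png

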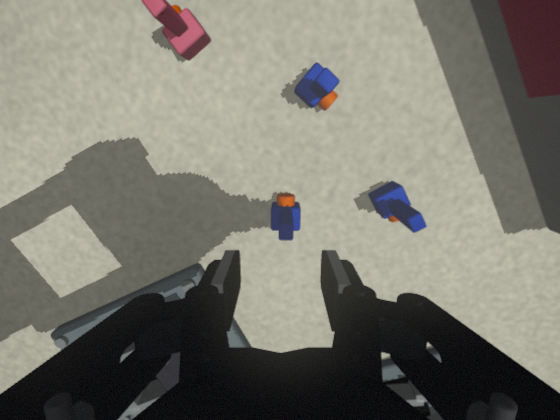

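The seal's flag sits at (286,231), matching the projected (286,231), between the fingers. I'll descend now.

Request:
play_rows:
  commands:
    - {"dx":0.25,"dy":0.5,"dz":3,"rx":0,"ry":0,"rz":0,"claw":0.5}
    - {"dx":0.25,"dy":0.5,"dz":5.5,"rx":0,"ry":0,"rz":0,"claw":0.5}
    - {"dx":0.25,"dy":0.5,"dz":7.2,"rx":0,"ry":0,"rz":0,"claw":0.5}
    - {"dx":0.25,"dy":0.5,"dz":7.6,"rx":0,"ry":0,"rz":0,"claw":0.5}
    - {"dx":0.25,"dy":0.5,"dz":7.6,"rx":0,"ry":0,"rz":0,"claw":0.5}

```text
time: 2.75
tool_pos: [0.5641, 0.1106, 0.0338]
tool_rot: [-0.002, 0.85, 0.527, -0.001]
contact_force: [1.0, -0.1, 0.2]
gripper_width: 0.502
```

Run:
```python
from h import *
s=st();f=grab_frame("wrist");cv2.imwrite("pics/w3.png",f)
print(s["tool_pos"],s["tool_rot"],(np.array([.5604,.1111,.028])-s["tool_pos"])@Rt(s)*100, s["contact_force"])
```

```text
[0.56405671 0.11064109 0.03377   ] [-0.00239062  0.84993229  0.52688579 -0.00086559] [-0.12214634 -0.34504626  0.57859648] [ 0.988422   -0.12359352  0.21328014]
```

View pics/w3.png

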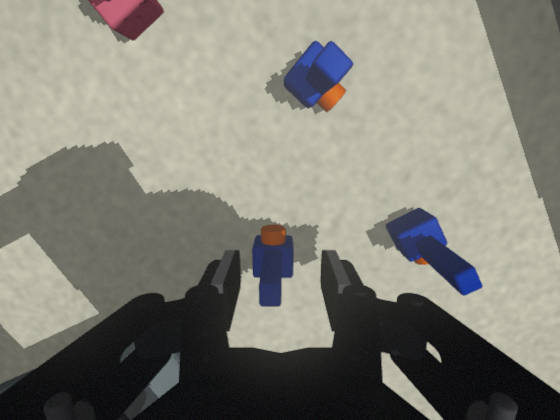

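Flag at (271,290), slightly left of the finger midline at 281. That agrees with the computed -3.5 mm, so I'll correct it and close.

Request:
play_rows:
  commands:
    - {"dx":-0.1,"dy":-0.35,"dz":0.5,"rx":0,"ry":0,"rz":0,"claw":0.5}
    - {"dx":-0.1,"dy":-0.35,"dz":0.5,"rx":0,"ry":0,"rz":0,"claw":0.7}
    - {"dx":-0.1,"dy":-0.35,"dz":0.5,"rx":0,"ry":0,"rz":0,"claw":1}
    - {"dx":-0.1,"dy":-0.35,"dz":0.5,"rx":0,"ry":0,"rz":0,"claw":1}
    - {"dx":-0.1,"dy":-0.35,"dz":0.5,"rx":0,"ry":0,"rz":0,"claw":1}

```text
time: 3.3
tool_pos: [0.5612, 0.1115, 0.0298]
tool_rot: [-0.002, 0.85, 0.527, -0.0]
contact_force: [-1.1, 0.3, 1.8]
gripper_width: 0.101
```

Request:
play_rows:
  commands:
    - {"dx":0,"dy":0,"dz":0,"rx":0,"ry":0,"rz":0,"claw":1}
    - {"dx":0,"dy":0,"dz":0,"rx":0,"ry":0,"rz":0,"claw":1}
    - {"dx":0,"dy":0,"dz":-2,"rx":0,"ry":0,"rz":0,"claw":1}
    - {"dx":0,"dy":0,"dz":-6,"rx":0,"ry":0,"rz":0,"claw":1}
    - {"dx":0,"dy":0,"dz":-10,"rx":0,"ry":0,"rz":0,"claw":1}

```text
time: 3.8
tool_pos: [0.5602, 0.1111, 0.1294]
tool_rot: [-0.003, 0.85, 0.527, -0.002]
contact_force: [0.3, 0.2, -1.3]
gripper_width: 0.106
```

Run:
```python
from h import *
s=st();f=grab_frame("wrist");cv2.imwrite("pics/w4.png",f)
Rm=Rt(s)
print(s["tool_pos"],np.degrees(np.arctan2(Rm[1,0],Rm[0,0])),Rm[:,2],(np.array([.5726,-.1235,.12])-s["tool_pos"])@Rm*100, s["contact_force"],s["gripper_width"])
```

```text
[0.56019735 0.111077   0.12936885] 63.59951017276498 [-0.00563161  0.00311192 -0.9999793 ] [-20.4600382   11.5469595    0.85688287] [ 0.28338411  0.22936258 -1.27832954] 0.10605794687362198
```

View pics/w4.png

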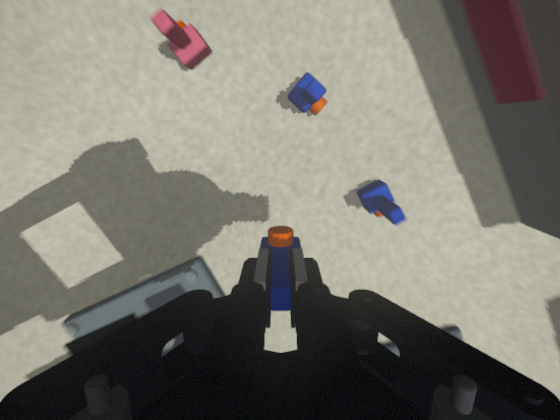

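Request:
play_rows:
  commands:
    - {"dx":-4.1,"dy":2.3,"dz":0,"rx":0,"ry":0,"rz":-0.08,"claw":1}
    - {"dx":-8.2,"dy":4.6,"dz":0,"rx":0,"ry":0,"rz":-0.16,"claw":1}
    - {"dx":-12.3,"dy":6.9,"dz":0,"rx":0,"ry":0,"rz":-0.24,"claw":1}
    - {"dx":-16.4,"dy":9.2,"dz":0,"rx":0,"ry":0,"rz":-0.31,"claw":1}
    - {"dx":-20.5,"dy":11.5,"dz":0,"rx":0,"ry":0,"rz":-0.31,"claw":1}

```text
time: 4.35
tool_pos: [0.5769, -0.125, 0.1375]
tool_rot: [0.001, 0.758, 0.652, 0.005]
contact_force: [0.1, -0.3, -0.7]
gripper_width: 0.102
```

Request:
play_rows:
  commands:
    - {"dx":0,"dy":0,"dz":0,"rx":0,"ry":0,"rz":0,"claw":1}
    - {"dx":0,"dy":0,"dz":0,"rx":0,"ry":0,"rz":0,"claw":1}

```text
time: 4.55
tool_pos: [0.5765, -0.1259, 0.1368]
tool_rot: [0.001, 0.759, 0.651, 0.005]
contact_force: [0.1, 0.5, -2.2]
gripper_width: 0.108
```

```bash
cat > look.py <<'E'
from h import *
import sys
s=st()
for n in sys.argv[2:]: cv2.imwrite(f"pics/{n}{sys.argv[1]}.png",grab_frame(n))
Rm=Rt(s)
print("psi",np.degrees(np.arctan2(Rm[1,0],Rm[0,0])),"z",Rm[:,2],"pos",s["tool_pos"],"F",s["contact_force"],"w",s["gripper_width"],"t",s["time"])
print("to nest cm",(np.array([.5726,-.1235,.046])-s["tool_pos"])@Rm*100)
print("to handle cm",(np.array([.5726-.055*.989,-.1235+.055*.1495,.018])-s["tool_pos"])@Rm*100)
E
python3 look.py 5 wrist top side
```

```text
psi 81.30195920318326 z [ 0.00767269  0.00489835 -0.99995857] pos [ 0.57653794 -0.12587807  0.136811  ] F [ 0.11386725  0.51602474 -2.21714799] w 0.10770585793602896 t 4.55
to nest cm [ 0.12100777 -0.48737214  9.07886762]
to handle cm [ 0.09439499 -6.00769192 11.84104367]
```

View pics/wrist5.png

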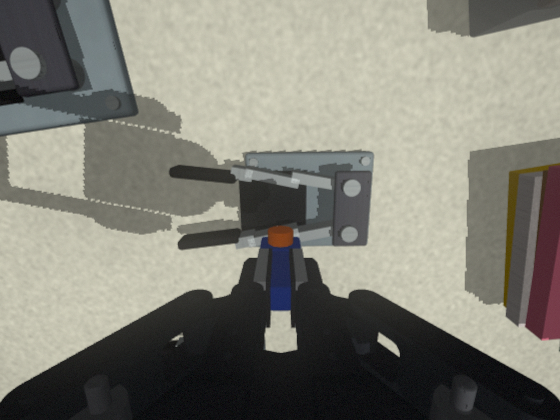

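View pics/side5.png

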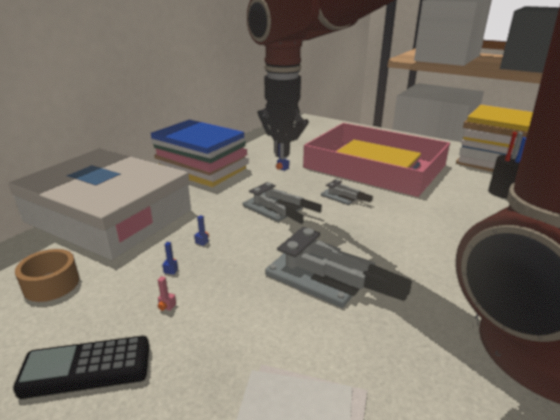

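Run:
```python
from h import *
f=cv2.imread("pics/wrist5.png");s=st();c=cam("wrist",s)
cv2.imwrite("pics/w5a.png",cv2.resize(f[140:260,160:390],None,fx=3.4,fy=3.4,interpolation=cv2.INTER_CUBIC))
for z in(.036,.045):
  a,b=on(c,351.5,187,z),on(c,349,234,z);m=(a+b)/2;print(z,m,a-b)
  h=on(c,170,172,.038);g=on(c,178,243,.038);n=(h+g)/2;print(n,h-g,m-n,np.degrees(np.arctan2(*(m-n)[[1,0]])))
# nest floor corners
for p in [(240,180),(306,182),(304,226),(240,228)]: print(on(c,*p,.015))
print(proj(c,[.5726,-.1235,.015]))
```

```text
0.036 [ 0.63782228 -0.13290635  0.036     ] [0.00561861 0.04205999 0.        ]
[ 0.48836191 -0.10769895  0.038     ] [0.00871924 0.06234587 0.        ] [ 0.14946037 -0.0252074  -0.002     ] -9.573188610631252
0.045 [ 0.63591527 -0.13001448  0.045     ] [0.00541117 0.04050715 0.        ]
[ 0.48836191 -0.10769895  0.038     ] [0.00871924 0.06234587 0.        ] [ 0.14755337 -0.02231553  0.007     ] -8.600067274366287
[ 0.54502056 -0.09517894  0.015     ]
[ 0.60440691 -0.10595934  0.015     ]
[ 0.59727994 -0.14790954  0.015     ]
[ 0.53647198 -0.1407515   0.015     ]
[274.59401973 205.31047668]
```

View pics/w5a.png

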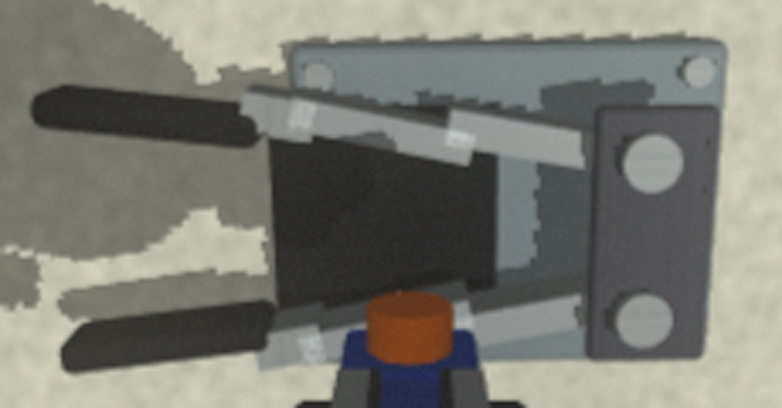

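Press confirmed by both views: centre near (0.572,-0.1225), yaw ≈ -8.8°. Lowering the seal into the nest.

Request:
play_rows:
  commands:
    - {"dx":0.25,"dy":-0.5,"dz":0,"rx":0,"ry":0,"rz":0,"claw":1}
    - {"dx":0.25,"dy":-0.5,"dz":2,"rx":0,"ry":0,"rz":0,"claw":1}
    - {"dx":0.25,"dy":-0.5,"dz":5,"rx":0,"ry":0,"rz":0,"claw":1}
    - {"dx":0.25,"dy":-0.5,"dz":5.5,"rx":0,"ry":0,"rz":0,"claw":1}
    - {"dx":0.25,"dy":-0.5,"dz":5.5,"rx":0,"ry":0,"rz":0,"claw":1}

```text
time: 5.2
tool_pos: [0.5714, -0.1188, 0.0807]
tool_rot: [-0.001, 0.757, 0.653, 0.004]
contact_force: [-0.4, -0.1, -1.2]
gripper_width: 0.107
```

```bash
sed -i 's/.5726,-.1235/.572,-.1225/;s/.5726-/.572-/;s/-.1235+/-.1225+/' look.py; python3 look.py 6 wrist top
```

```text
psi 81.59933090152836 z [ 0.00474053  0.005907   -0.99997132] pos [ 0.57136316 -0.11883992  0.08068619] F [-0.35349375 -0.09503461 -1.20475869] w 0.10656528810899066 t 5.2
to nest cm [-0.37544088  0.10320689  3.46665911]
to handle cm [-0.37499646 -5.40873165  6.2456497 ]
```

View pics/wrist6.png

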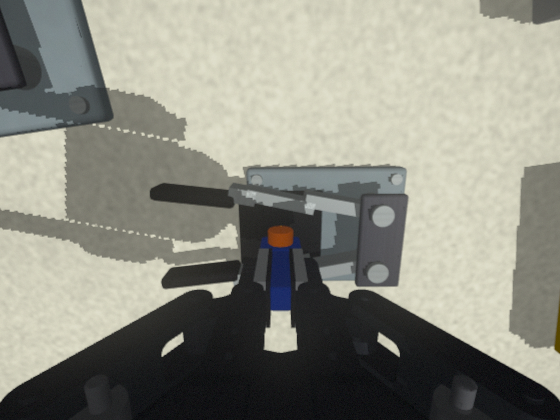

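Request:
play_rows:
  commands:
    - {"dx":-0.35,"dy":0.1,"dz":0,"rx":0,"ry":0,"rz":0,"claw":1}
    - {"dx":-0.35,"dy":0.1,"dz":0.3,"rx":0,"ry":0,"rz":0,"claw":1}
    - {"dx":-0.35,"dy":0.1,"dz":1.2,"rx":0,"ry":0,"rz":0,"claw":1}
    - {"dx":-0.35,"dy":0.1,"dz":2.2,"rx":0,"ry":0,"rz":0,"claw":1}
    - {"dx":-0.35,"dy":0.1,"dz":2.9,"rx":0,"ry":0,"rz":0,"claw":1}

```text
time: 5.8
tool_pos: [0.5732, -0.1232, 0.0526]
tool_rot: [0.001, 0.757, 0.653, 0.004]
contact_force: [-0.1, -0.5, -1.2]
gripper_width: 0.1
```

```bash
python3 look.py 7 wrist top side
```

```text
psi 81.56153039294999 z [ 0.00755344  0.00490226 -0.99995946] pos [ 0.57320907 -0.12315759  0.05258356] F [-0.0733465  -0.47240691 -1.21249647] w 0.09965372055655783 t 5.8
to nest cm [ 0.04338149 -0.13369209  0.65773819]
to handle cm [ 0.04181634 -5.65374834  3.4205686 ]
```

View pics/wrist7.png

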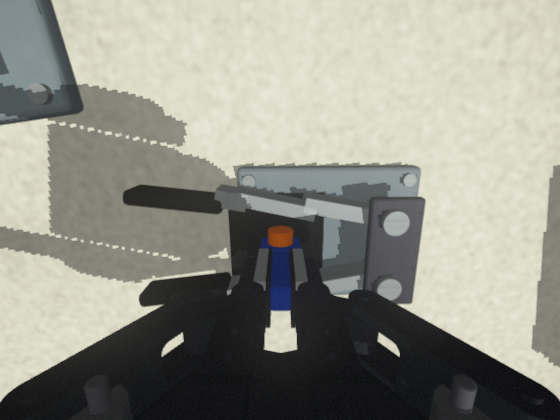

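The seal at (280,260) sits between the jaws, clear of both. I'll lower the last millimetres while watching the force.

Request:
play_rows:
  commands:
    - {"dx":0,"dy":-0.1,"dz":0.4,"rx":0,"ry":0,"rz":0,"claw":1}
    - {"dx":0,"dy":-0.1,"dz":0.7,"rx":0,"ry":0,"rz":0,"claw":1}
    - {"dx":0,"dy":-0.1,"dz":0.7,"rx":0,"ry":0,"rz":0,"claw":1}

```text
time: 6.25
tool_pos: [0.5718, -0.1228, 0.0453]
tool_rot: [-0.0, 0.757, 0.653, 0.004]
contact_force: [-0.1, 0.4, -2.4]
gripper_width: 0.105
```

```bash
python3 look.py 8 side
```

```text
psi 81.56742884110336 z [ 0.00615325  0.00539615 -0.99996651] pos [ 0.57179052 -0.12275031  0.0452539 ] F [-0.14241002  0.38059053 -2.36655687] w 0.10471841202681345 t 6.25
to nest cm [ 0.02829717  0.01744506 -0.07434342]
to handle cm [ 0.02650737 -5.49857862  2.69652917]
```

Request:
play_rows:
  commands:
    - {"dx":0,"dy":0,"dz":0.15,"rx":0,"ry":0,"rz":0,"claw":1}
    - {"dx":0,"dy":0,"dz":0.15,"rx":0,"ry":0,"rz":0,"claw":1}

```text
time: 6.5
tool_pos: [0.5725, -0.123, 0.0448]
tool_rot: [0.001, 0.757, 0.653, 0.004]
contact_force: [-1.4, 0.4, 2.1]
gripper_width: 0.106
```

Request:
play_rows:
  commands:
    - {"dx":0,"dy":0,"dz":0.05,"rx":0,"ry":0,"rz":0,"claw":0.86}
    - {"dx":0,"dy":0,"dz":0.05,"rx":0,"ry":0,"rz":0,"claw":0.8}
    - {"dx":0,"dy":0,"dz":0,"rx":0,"ry":0,"rz":0,"claw":0.7}
    - {"dx":0,"dy":0,"dz":0,"rx":0,"ry":0,"rz":0,"claw":0.65}
    - {"dx":0,"dy":0,"dz":0,"rx":0,"ry":0,"rz":0,"claw":0.65}

```text
time: 7.0
tool_pos: [0.5725, -0.123, 0.0448]
tool_rot: [0.001, 0.757, 0.653, 0.004]
contact_force: [-0.1, 1.0, 0.3]
gripper_width: 0.35
```

Request:
play_rows:
  commands:
    - {"dx":0,"dy":0,"dz":-2,"rx":0,"ry":0,"rz":0,"claw":0.65}
    - {"dx":0,"dy":0,"dz":-5,"rx":0,"ry":0,"rz":0,"claw":0.65}
    - {"dx":0,"dy":0,"dz":-9,"rx":0,"ry":0,"rz":0,"claw":0.5}
    - {"dx":-4,"dy":0,"dz":-11,"rx":0,"ry":0,"rz":0,"claw":0}
    - {"dx":-8,"dy":0,"dz":-11,"rx":0,"ry":0,"rz":0,"claw":0}

```text
time: 7.5
tool_pos: [0.5625, -0.2039, 0.1597]
tool_rot: [0.005, 0.756, 0.654, 0.006]
contact_force: [-0.0, 0.3, 0.1]
gripper_width: 0.817
```

```bash
python3 look.py 9 wrist side top
```

```text
psi 81.72701090514171 z [ 1.54708044e-02  8.92786913e-04 -9.99879921e-01] pos [ 0.56249843 -0.20394241  0.15966408] F [-0.0156001   0.32137496  0.07317618] w 0.8171272678243156 t 7.5
to nest cm [ 8.1608187  -0.40451989 11.38701369]
to handle cm [ 8.18311616 -5.94760336 14.10325812]
```

View pics/wrist9.png

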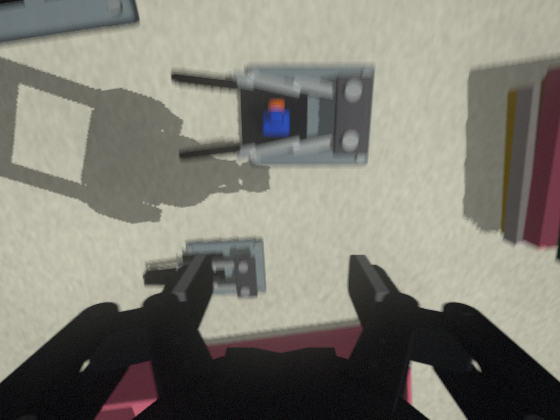

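View pics/side9.png

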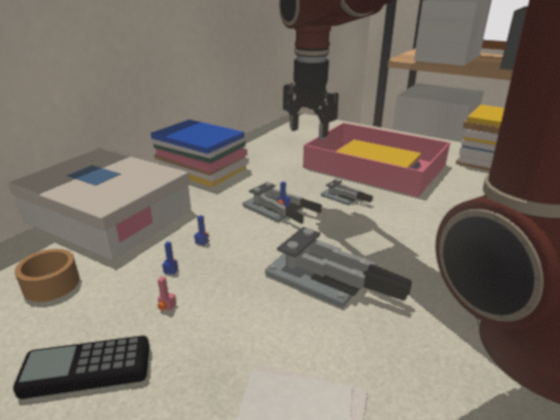

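The wrist view shows the seal upright in the nest at (277,118), button up in the image toward one jaw, roughly midway. I'll check the numbers.

Run:
```python
from h import *
s=st();f=grab_frame("wrist");cv2.imwrite("pics/w10.png",f);c=cam("wrist",s);t=cam("top")
cv2.imwrite("pics/w10a.png",cv2.resize(f[50:180,160:390],None,fx=3.4,fy=3.4,interpolation=cv2.INTER_CUBIC))
g=cv2.imread("pics/top9.png");cv2.imwrite("pics/t9a.png",cv2.resize(g[110:235,310:430],None,fx=4.8,fy=4.8,interpolation=cv2.INTER_CUBIC))
print(s["tool_pos"],s["joint_pos"])
for P in([.572,-.1225,.077],[.572,-.1225,.015]):print(proj(c,P),proj(t,P))
```

```text
[ 0.55976274 -0.20441454  0.15483657] [-0.47870768  0.03869311  1.75779526  0.00811706  1.33978438 -0.33023073]
[278.77670687 108.20733252] [363.51599696 167.93163182]
[278.55561699 112.45514352] [357.86753379 174.35135634]
```

View pics/w10a.png

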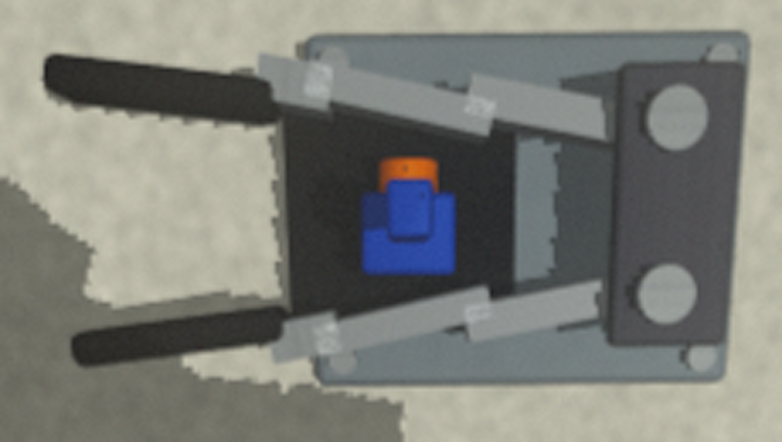

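View pics/t9a.png

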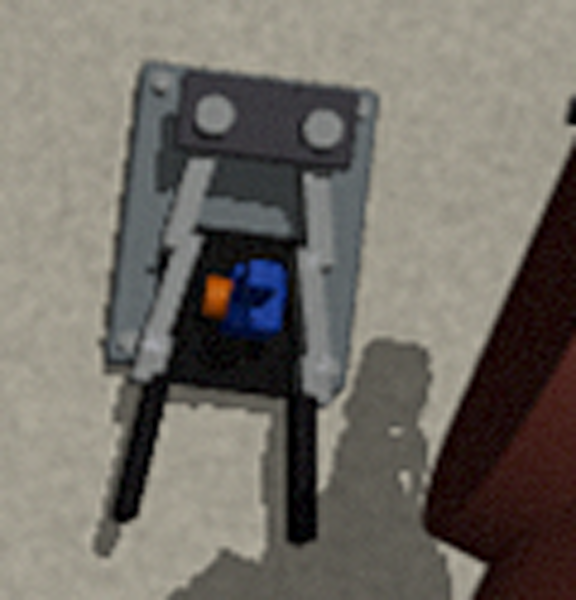

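The seal is within about 3 mm of mid-nest. Next I rotate the tool 90° and move over the handles.

Request:
play_rows:
  commands:
    - {"dx":0,"dy":-3,"dz":0,"rx":0,"ry":0,"rz":0.14,"claw":0}
    - {"dx":2,"dy":-5.5,"dz":0,"rx":0,"ry":0,"rz":0.28,"claw":0}
    - {"dx":4,"dy":-5.5,"dz":0,"rx":0,"ry":0,"rz":0.42,"claw":0}
    - {"dx":6,"dy":-5.5,"dz":0,"rx":0,"ry":0,"rz":0.56,"claw":0}
    - {"dx":8.3,"dy":-5.5,"dz":0,"rx":0,"ry":0,"rz":0.7,"claw":0}

```text
time: 8.2
tool_pos: [0.517, -0.1108, 0.1535]
tool_rot: [-0.002, 0.936, 0.351, 0.004]
contact_force: [0.6, 0.5, 0.1]
gripper_width: 0.995
```

Request:
play_rows:
  commands:
    - {"dx":0,"dy":0,"dz":0,"rx":0,"ry":0,"rz":0.14,"claw":0}
    - {"dx":0,"dy":0,"dz":0,"rx":0,"ry":0,"rz":0.28,"claw":0}
    - {"dx":0,"dy":0,"dz":0,"rx":0,"ry":0,"rz":0.42,"claw":0}
    - {"dx":0,"dy":0,"dz":0,"rx":0,"ry":0,"rz":0.56,"claw":0}
    - {"dx":0,"dy":0,"dz":0,"rx":0,"ry":0,"rz":0.7,"claw":0}

```text
time: 8.7
tool_pos: [0.5165, -0.1092, 0.1525]
tool_rot: [-0.004, 1.0, 0.006, 0.002]
contact_force: [-0.1, -0.8, -0.2]
gripper_width: 0.996
```

```bash
python3 look.py 11
```

```text
psi 0.7394457317664582 z [ 0.00460113  0.00748448 -0.99996141] pos [ 0.51652272 -0.10915907  0.15251836] F [-0.07251564 -0.76242718 -0.23977304] w 0.9961928979623855 t 8.7
to nest cm [ 5.4799508   1.48481504 10.66696545]
to handle cm [ 0.03842224  0.61305815 13.44798363]
```

Request:
play_rows:
  commands:
    - {"dx":0,"dy":0.5,"dz":1,"rx":0,"ry":0,"rz":0.1,"claw":0}
    - {"dx":0,"dy":0.5,"dz":3,"rx":0,"ry":0,"rz":0.16,"claw":0}
    - {"dx":0,"dy":0.5,"dz":4,"rx":0,"ry":0,"rz":0.16,"claw":0}
    - {"dx":0,"dy":0.5,"dz":4,"rx":0,"ry":0,"rz":0.16,"claw":0}

```text
time: 9.1
tool_pos: [0.5151, -0.1123, 0.1099]
tool_rot: [-0.005, 0.997, -0.072, -0.0]
contact_force: [-0.6, 0.3, -0.8]
gripper_width: 0.999
```

```bash
python3 look.py 12 wrist top
```

```text
psi -8.28793952428408 z [-9.23438088e-05  9.50667738e-03 -9.99954806e-01] pos [ 0.51507065 -0.11233809  0.10986762] F [-0.5683765   0.29322466 -0.77045181] w 0.9994140199403184 t 9.1
to nest cm [5.78929112 0.24486364 6.37628722]
to handle cm [0.29217376 0.24167388 9.18447985]
```

View pics/wrist12.png

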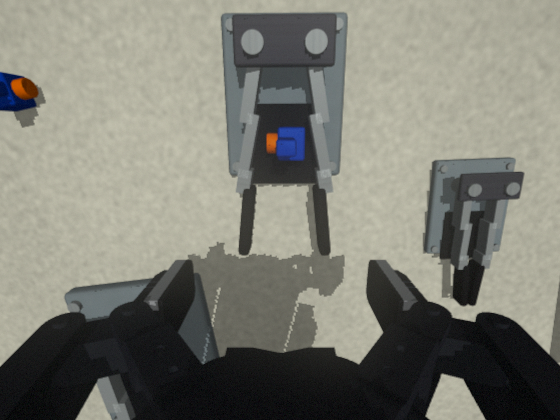

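The press midline is at column ≈284, about 3 mm right of the finger midline, in line with the computed 2.4 mm. I'll descend over the handles.

Request:
play_rows:
  commands:
    - {"dx":0.3,"dy":0.25,"dz":1.5,"rx":0,"ry":0,"rz":0,"claw":0}
    - {"dx":0.3,"dy":0.25,"dz":4,"rx":0,"ry":0,"rz":0,"claw":0}
    - {"dx":0.3,"dy":0.25,"dz":5.5,"rx":0,"ry":0,"rz":0,"claw":0}
    - {"dx":0.3,"dy":0.25,"dz":5.5,"rx":0,"ry":0,"rz":0,"claw":0}

```text
time: 9.6
tool_pos: [0.5174, -0.115, 0.0543]
tool_rot: [-0.005, 0.997, -0.073, -0.001]
contact_force: [-0.5, -0.3, -0.1]
gripper_width: 1.001
```

```bash
python3 look.py 13 wrist
```

```text
psi -8.329509706730473 z [-0.00130482  0.00990281 -0.99995011] pos [ 0.51743633 -0.11501872  0.05427185] F [-0.53773163 -0.29854569 -0.06177084] w 1.0007433867800406 t 9.6
to nest cm [ 5.50942211 -0.04239793  0.81261527]
to handle cm [ 0.01583835 -0.04092529  3.62771573]
```

View pics/wrist13.png

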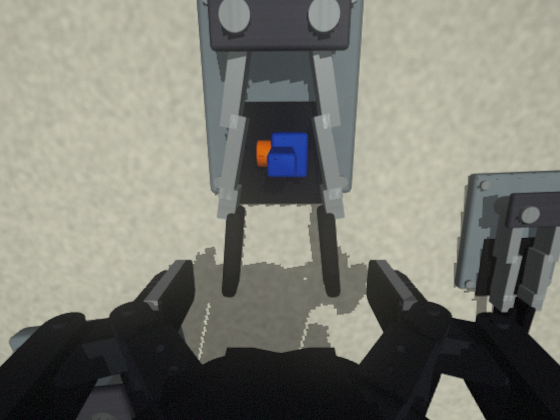

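Request:
play_rows:
  commands:
    - {"dx":0,"dy":0,"dz":1.5,"rx":0,"ry":0,"rz":0,"claw":0}
    - {"dx":0,"dy":0,"dz":3,"rx":0,"ry":0,"rz":0,"claw":0}
    - {"dx":0,"dy":0,"dz":3.7,"rx":0,"ry":0,"rz":0,"claw":0}
    - {"dx":0,"dy":0,"dz":3.7,"rx":0,"ry":0,"rz":0,"claw":0}

```text
time: 10.05
tool_pos: [0.5173, -0.1146, 0.017]
tool_rot: [-0.005, 0.997, -0.073, -0.001]
contact_force: [-0.3, 0.3, -0.7]
gripper_width: 1.0
```

```bash
python3 look.py 14 wrist side
```

```text
psi -8.327842270992319 z [-0.00194939  0.01015171 -0.99994657] pos [ 0.51726772 -0.11457376  0.01701819] F [-0.34469815  0.28617846 -0.71154795] w 1.0000511226059328 t 10.05
to nest cm [ 5.52043334 -0.0369357  -2.91674223]
to handle cm [ 0.02874771 -0.03515633 -0.09794087]
```

View pics/wrist14.png

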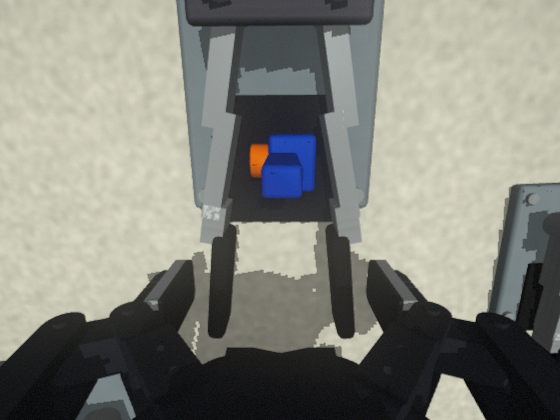

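Both handles (columns 209 to 355) lie between the pads (192 to 368). I'll squeeze in stages.

Request:
play_rows:
  commands:
    - {"dx":0,"dy":0,"dz":0,"rx":0,"ry":0,"rz":0,"claw":0.15}
    - {"dx":0,"dy":0,"dz":0,"rx":0,"ry":0,"rz":0,"claw":0.25}
    - {"dx":0,"dy":0,"dz":0,"rx":0,"ry":0,"rz":0,"claw":0.35}
    - {"dx":0,"dy":0,"dz":0,"rx":0,"ry":0,"rz":0,"claw":0.4}
    - {"dx":0,"dy":0,"dz":0,"rx":0,"ry":0,"rz":0,"claw":0.45}

```text
time: 10.65
tool_pos: [0.5192, -0.1153, 0.0194]
tool_rot: [-0.004, 0.997, -0.073, 0.001]
contact_force: [1.3, 0.3, 1.9]
gripper_width: 0.553
```

```bash
python3 look.py 15 wrist
```

```text
psi -8.328335080881038 z [ 0.00253039  0.00846089 -0.999961  ] pos [ 0.51924066 -0.11533714  0.01942582] F [1.25927943 0.31950223 1.89812611] w 0.5531313378308476 t 10.65
to nest cm [ 5.32743831 -0.07862238 -2.65002445]
to handle cm [-0.17737204 -0.07990739  0.14305928]
```

View pics/wrist15.png

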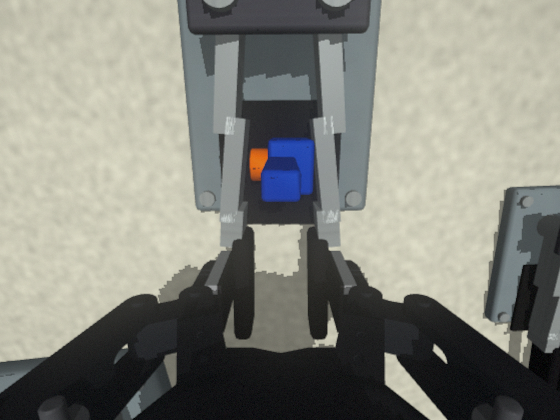

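The jaws have closed up to the seal, with the right jaw near the block and the left one near the button. I'll keep squeezing.

Request:
play_rows:
  commands:
    - {"dx":0,"dy":0,"dz":0,"rx":0,"ry":0,"rz":0,"claw":0.5}
    - {"dx":0,"dy":0,"dz":0,"rx":0,"ry":0,"rz":0,"claw":0.55}
    - {"dx":0,"dy":0,"dz":0,"rx":0,"ry":0,"rz":0,"claw":0.6}
    - {"dx":0,"dy":0,"dz":0,"rx":0,"ry":0,"rz":0,"claw":0.65}
    - {"dx":0,"dy":0,"dz":0,"rx":0,"ry":0,"rz":0,"claw":0.68}

```text
time: 11.2
tool_pos: [0.5195, -0.1156, 0.0199]
tool_rot: [-0.004, 0.997, -0.073, 0.001]
contact_force: [-2.0, -0.0, 5.5]
gripper_width: 0.321
```

Request:
play_rows:
  commands:
    - {"dx":0,"dy":0,"dz":0,"rx":0,"ry":0,"rz":0,"claw":0.7}
    - {"dx":0,"dy":0,"dz":0,"rx":0,"ry":0,"rz":0,"claw":0.7}
    - {"dx":0,"dy":0,"dz":0,"rx":0,"ry":0,"rz":0,"claw":0.7}

```text
time: 11.5
tool_pos: [0.5195, -0.1158, 0.02]
tool_rot: [-0.004, 0.997, -0.073, 0.001]
contact_force: [-1.3, -1.3, 5.3]
gripper_width: 0.302
```

```bash
python3 look.py 16 wrist
```

```text
psi -8.33314513844234 z [ 0.00278102  0.0075399  -0.99996771] pos [ 0.51945506 -0.11580587  0.02003542] F [-1.28850215 -1.28151508  5.27349473] w 0.3022610727477828 t 11.5
to nest cm [ 5.30033446 -0.11952609 -2.58680835]
to handle cm [-0.20554099 -0.12280934  0.20417356]
```

View pics/wrist16.png

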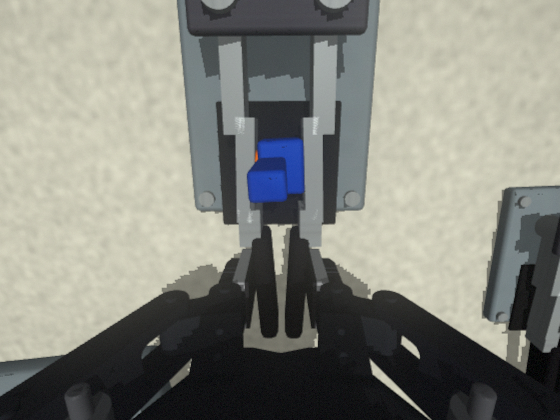

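The button has almost vanished between block and jaw, and the opening is 25.7 mm, past the 28 mm home point. I'll squeeze a touch further, then open gently.

Request:
play_rows:
  commands:
    - {"dx":0,"dy":0,"dz":0,"rx":0,"ry":0,"rz":0,"claw":0.72}
    - {"dx":0,"dy":0,"dz":0,"rx":0,"ry":0,"rz":0,"claw":0.72}
    - {"dx":0,"dy":0,"dz":0,"rx":0,"ry":0,"rz":0,"claw":0.65}
    - {"dx":0,"dy":0,"dz":0,"rx":0,"ry":0,"rz":0,"claw":0.58}
    - {"dx":0,"dy":0,"dz":0,"rx":0,"ry":0,"rz":0,"claw":0.5}

```text
time: 12.05
tool_pos: [0.519, -0.1155, 0.0192]
tool_rot: [-0.004, 0.997, -0.073, 0.001]
contact_force: [1.3, 0.0, -2.2]
gripper_width: 0.504
```

Request:
play_rows:
  commands:
    - {"dx":0,"dy":0,"dz":0,"rx":0,"ry":0,"rz":0,"claw":0.4}
    - {"dx":0,"dy":0,"dz":0,"rx":0,"ry":0,"rz":0,"claw":0.3}
    - {"dx":0,"dy":0,"dz":0,"rx":0,"ry":0,"rz":0,"claw":0.15}
    - {"dx":0,"dy":0,"dz":0,"rx":0,"ry":0,"rz":0,"claw":0}
    - {"dx":0,"dy":0,"dz":0,"rx":0,"ry":0,"rz":0,"claw":0}

```text
time: 12.55
tool_pos: [0.519, -0.1155, 0.0193]
tool_rot: [-0.004, 0.997, -0.073, 0.001]
contact_force: [1.0, -0.1, 0.6]
gripper_width: 0.997
```

```bash
python3 look.py 17 wrist
```

```text
psi -8.329612868915433 z [ 0.00202291  0.00808106 -0.9999653 ] pos [ 0.51901795 -0.11553109  0.01930179] F [ 0.95157624 -0.12514389  0.62827491] w 0.9973494291868457 t 12.55
to nest cm [ 5.34548811 -0.10008938 -2.6646418 ]
to handle cm [-0.15807293 -0.10248633  0.13090205]
```

View pics/wrist17.png

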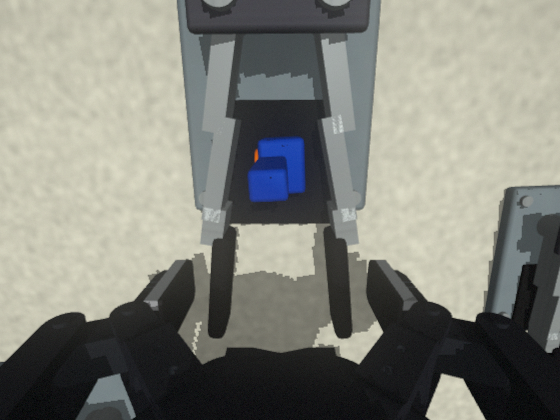

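The handles are open again, the seal stands, and only about 4 px of the button shows at (256,155), against about 18 px before. I'll retreat straight up.

Request:
play_rows:
  commands:
    - {"dx":0,"dy":0,"dz":-2,"rx":0,"ry":0,"rz":0,"claw":0}
    - {"dx":0,"dy":0,"dz":-5,"rx":0,"ry":0,"rz":0,"claw":0}
    - {"dx":0,"dy":0,"dz":-9,"rx":0,"ry":0,"rz":0,"claw":0}
    - {"dx":0,"dy":0,"dz":-13,"rx":0,"ry":0,"rz":0,"claw":0}
    - {"dx":0,"dy":0,"dz":-13,"rx":0,"ry":0,"rz":0,"claw":0}

```text
time: 13.1
tool_pos: [0.5228, -0.1181, 0.1569]
tool_rot: [-0.002, 0.997, -0.073, 0.007]
contact_force: [1.0, -0.5, 0.1]
gripper_width: 0.998
```

Request:
play_rows:
  commands:
    - {"dx":0,"dy":0,"dz":0,"rx":0,"ry":0,"rz":0,"claw":0}
    - {"dx":0,"dy":0,"dz":0,"rx":0,"ry":0,"rz":0,"claw":0}

```text
time: 13.3
tool_pos: [0.523, -0.1182, 0.1571]
tool_rot: [-0.002, 0.997, -0.073, 0.007]
contact_force: [0.4, -0.0, -0.1]
gripper_width: 1.002
```

```bash
python3 look.py 18 wrist side
python3 - <<'E'
from h import *
f=cv2.imread("pics/wrist18.png");s=st();c=cam("wrist",s)
cv2.imwrite("pics/w18a.png",cv2.resize(f[0:260,180:400],None,fx=2.3,fy=2.3,interpolation=cv2.INTER_CUBIC))
g=cv2.imread("pics/side18.png");cv2.imwrite("pics/s18a.png",cv2.resize(g[160:250,220:360],None,fx=5,fy=5,interpolation=cv2.INTER_CUBIC))
print(proj(c,[.572,-.1225,.077]),proj(c,[.572,-.1225,.015]))
E
```

```text
psi -8.328099600596138 z [ 0.01492346  0.00316001 -0.99988365] pos [ 0.52302174 -0.11819568  0.15712818] F [ 0.38458111 -0.02461988 -0.09633328] w 1.002333572542652 t 13.3
to nest cm [ 4.74901082 -0.22437841 11.18325728]
to handle cm [-0.79172575 -0.23570286 13.90435363]
[276.14375926 156.80816076] [277.34809414 150.92548552]
```

View pics/w18a.png

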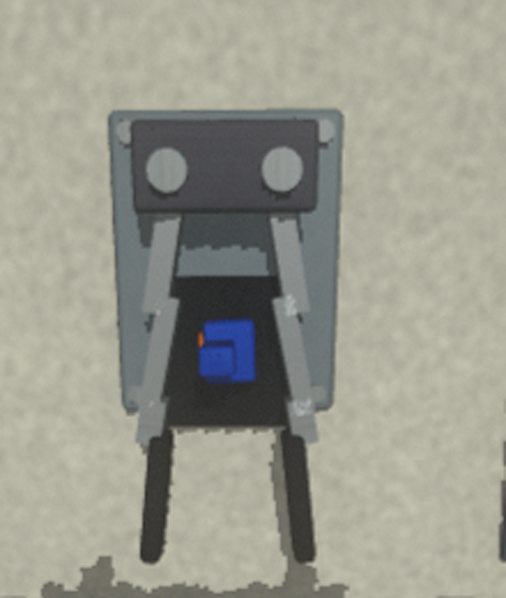

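View pics/s18a.png

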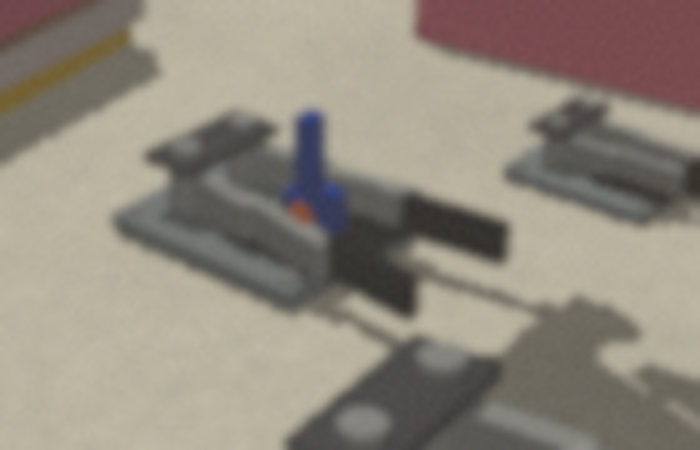

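```bash
python3 -c "
from h import *
print(ticket.job_done())"
```

```text
the job is handed in; nothing more can be done
None
```

I stood the blue seal nearest the base in the nest of the middle-sized press, squeezed its handles until the button went in, let them spring open and raised the arm clear. The job was handed in at about 13.4 s; the hand-in reports no verdict.

- **Seal:** In the last pictures it stands upright, its flag within about 2 mm of the nest's middle. The button shows only a thin sliver (about 4 px against 18 px before, at the close view).
- **Squeeze:** The fingers closed to 25.7 mm and were then commanded slightly tighter before opening; the button is home at about 28 mm. The plunger's travel can't be read directly, so the click is judged from these figures and the pictures.
- **Press and pink seal:** The handles are open again and the robot touches nothing (force under 0.5 N). I never went near the pink seal, but I didn't measure its position again.
- **Disagreements:** After fast moves the arm ended up to 5 mm off target, so I corrected it before the grasp, the placing and the squeeze. After I let go of the seal, one view put its flag about 3 mm off the press midline, within tolerance.

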